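Clamp a toy blank in the sliding-jaw jig

TASK

Get the pine blank ready for hand sanding by clamping it in the grey jig: loosen the red wing knob, slide the movable jaw along so that it pushes the blank fully home, square against the fixed jaw with no gap at either end, then tighten the red knob firmly so that the jaw is locked there. Leave the other things on the bench where they are.

Things in the scene. Friction and masses are not known exactly. Their poses are not given: they have to be found in the camera images.
- jig: Grey laminated holding jig fixed to the bench, 150 (x) by 480 (y) by 18 mm; origin on its underside, on its centre line; its top, the bed, is 18 mm above the bench. Its y axis is the sliding direction: the bed runs from y = -230 to +250 mm. The fixed jaw (dark wood, cork face, 120 mm wide in x, its top 62 mm above the bench) stands at the -y end and its cork face is at y = -150 mm. Place and yaw vary.
- carriage (a joint): Travel in m of the movable jaw (dark wood block, 130 mm in x, 72 mm in y, top 59 mm above the bench; cork face towards -y) along the jig: at 0 its cork face is 300 mm from the fixed jaw's face, and it grows as the jaw slides to the jig's -y, towards the fixed jaw (limit 0.19). At 0.150 the jaws are 150 mm apart. Slides with about 3 N when the knob is loose; when the knob is tight it is locked (over 25 N).
- carriage_back (a point): Centre of the movable jaw's flat rear face (the face towards the jig's +y, 130 mm wide in x, from 19 to 59 mm above the bench); this point is 39 mm above the bench and 72 mm behind the jaw's cork face. The bed behind it is free, so the jaw can be pushed here.
- knob (a joint): Angle in rad of the red wing knob on the movable jaw: 0 fully loose, 1.5 the tight end stop. It grows clockwise seen from above (clockwise tightens). Below 0.5 the jaw is free, above it the clamp grips harder and harder; 1.15 or more is firmly locked. It begins tight, at 1.2 to 1.4. Needs about 0.15 N m when loose and 0.25 N m near the tight end, and stays where it is left.
- knob_grip (a point): Point on the vertical axis of the red knob, in the upper half of its wing, 93 mm above the bench. The wing is an upright bar 50 mm long, 14 mm thick; its top is 104 mm above the bench and it stands 34 mm high over a 46 mm red disc (disc top at 70 mm). The long way of the bar lies along this point's y axis; with the knob at 0 that is the jig's y axis, and the bar turns clockwise from above as the knob value grows. A white stripe on the top marks the end at the point's +y.
- blank_center (a point): Centre of the loose pine blank, a board 100 (x) by 150 (y) by 22 mm, 170 g, with a black outline drawn on it, lying flat on the jig's bed between the jaws (this point is 29 mm above the bench). It begins 10 to 60 mm short of the fixed jaw and slightly askew; when home its centre is 75 mm from the fixed jaw's face.
- paint_jar: Bystander: jar of paint with a blue lid, 54 mm across, 65 mm high; origin under its centre.
- sander: Bystander: cork sanding block 110 by 60 by 33 mm; origin under its centre.
- animal: Bystander: flat wooden toy animal about 110 by 75 by 18 mm; origin at the middle of its underside.
There are look-alikes about, which are no part of the job. What is shaped like the part that bears blank_center but green is not meant.

How it is judged:
By the outcome, as a careful person would: the job done as asked, in the order asked, and still so for the second after the job is handed in, with the robot touching nothing.
It also fails if it takes over 72 s, if anything falls off the work surface, if the arm or the gripper's body presses on something with over 40 N, if the wrist force passes 120 N, or if a joint passes its speed limit or range.

ROBOT

A 6-joint arm with a two-finger parallel gripper is mounted at the origin on the work surface. World frame = base frame: x ahead of the robot, y to its left, z up, the work surface at z = 0. Lengths are in mm, angles in rad, forces in N, time in s.
With the tool pointing down it reaches from about 350 to 875 mm from the base axis. Payload 4.2 kg.
Tool frame: the origin (TCP) lies at the very end of the fingers, on their centre line; the grasp point (between the pads) lies arm.grip_depth behind it (arm.grip_depth is the distance from the TCP to the grasp point, in mm); x points along the fingers, y is the direction in which the jaws open and shut, and the axes are right-handed (so a half turn about x gives the same grasp; the last joint's range is limited). The gripper opens to 85 mm and grips with 20 to 120 N. Pads are 22 mm wide; open, the fingers measure 114 mm over their backs; the gripper's body (76 mm by 85 mm) begins 54 mm behind the grasp point. The pads swing forward as they close: fully open they stand 13 mm farther back than shut.
Start: joints at [-0.939, 0.385, 0.008, 0, -1.194, -0.259], TCP at [227.654, -582.042, 231.312] pointing down, gripper open.
Joint ranges: [-3.14, 3.14], [-1.21, 2.06], [-1.07, 1.41], [-3.16, 2.05], [-2.99, -0.16], [-3.1, 3.1]. Speed limits (rad/s): [2.79, 2.79, 3.14, 3.14, 3.14, 3.14].

INTERFACE

Orientations are given as a unit quaternion [x, y, z, w].
In Python, from bench import arm, get_image, models gives the robot as it stands.
- The arm moves only by the tool arm_command, never from a script. Its argument "rows" is a list of rows, each an object of numbers: "dx", "dy", "dz": the shift along the tool's x, y, z in m; "wx", "wy", "wz": the turn, a rotation vector about the tool's x, y, z in degrees; "gripper": the closure, from -1 (fully open) to 1 (shut). A call has exactly 8 rows; each row is the pose to reach, as a shift and turn from the pose measured when the call began, along the tool's axes at that moment; what a row does not reach only later rows make up. A row lasts 1/10 s, in which the tool goes at most 50 mm and 8.59 degrees, less where a joint would pass 70% of its speed; a pose out of reach is approached as far as the arm can. A call with a gripper value outside its range is refused whole. The fingers move at their own pace and stop on an object; the grip force is fixed at half the most. Time passes only in rows, so rows that repeat a pose let the fingers close, or fill a call up. It gives the time, the measured TCP pose, the force and the opening at its end, in the units of the state.
- arm.read_state(): the state, without advancing time (a new reading comes with each control period).
- get_image(name): name is "scene" or "top" or "wrist"; returns a dict with "img" (420x560x3 uint8, red, green, blue), "K" (3x3 intrinsics, pixels), "rvec" (rotation vector, rad) and "tvec" (3), from world to camera coordinates, as OpenCV has them; the wrist camera has in their place "T_tool_cam" (4x4, takes a point from camera to tool coordinates, whose origin is the TCP and whose axes are the tool frame's). Camera axes: x right, y down, z forward; pixel columns grow to the right and rows downward; lengths in mm; the calibration is good to about 2 mm. A picture is of the moment at which its call begins: read the wrist's pose just before it. There is no depth.
- arm.job_done(): hands the job in, once; it reports no verdict.
Trained networks look in the newest picture that a camera, given by its name, has taken for a name from the list of things; names that differ only in an ending like _2 or _b are one class to them, and where a whole thing is asked for, a point or a joint stands for the part that bears it (a point fixed in the world has none). Each returns a list of dicts, best first, with "conf" (0 to 1); they miss things now and then, are a little off and sometimes report something else, mostly with a low value. They report only what shows in the picture. A call takes as long as a camera call. They do not tell look-alikes from the thing itself.
- models.cut_out(camera, query): "mask" (420x560 bool, what is visible of it) and "extent" ([left, top, right, bottom] in pixels, round what is visible of it).
The state is a dict: "clock": time; "joints": joint angles; "joint_vel": joint speeds; "joint_efforts": joint torques, N m; "position": TCP position; "ee_rot": TCP orientation; "contact_force": force on the tool from outside, world axes, zero at the start; "wrist_torque": the same for the moment, N m; "gripper_width": finger opening in mm.
Only numpy, scipy, OpenCV 4.12 (cv2) and the standard library are available. Lean on these libraries where they do the work, as an engineer would, in place of code of your own. Each camera call takes 0.05 s, during which the arm holds its last target.

## Working session

There is one attempt and no reset: what is moved stays moved. The work goes in short steps, Python scripts to look and compute and a tool call to move; the robot and the scene stay as the last step left them, time stands still between calls to the robot, and variables do not carry over. Pictures are saved under pics/ and viewed, and the job is handed in when it is done.

Besides the shell and the picture viewer there is one more tool, called after "Request:" as name([rows], argument=value, ...), one row to a line, values as JSON. arm_command: Moves the arm, as the interface text tells. Its arguments: {"type":"object","properties":{"rows":{"type":"array"}},"required":["rows"]}

```bash
ls; mkdir -p pics
python3 - <<'E'
from bench import arm,get_image,models
import cv2,numpy as np
print(arm.read_state()); print(arm.grip_depth)
for n in("scene","top"):
    d=get_image(n); cv2.imwrite(f"pics/{n}0.png",d["img"][:,:,::-1]); print(n,d["K"],d["rvec"],d["tvec"])
    for q in("knob","blank_center","carriage","jig","paint_jar","sander","animal"):
        r=models.cut_out(n,q); print(q,[(round(x["conf"],2),x["extent"]) for x in r])
E
```

```text
pics
{'clock': 0.0, 'joints': array([-9.39429262e-01,  3.85550618e-01,  6.62063065e-03, -5.14717485e-04,
       -1.19398900e+00, -2.58594015e-01]), 'joint_vel': array([ 0.00066993, -0.00178621,  0.00092801, -0.00071044,  0.00205941,
        0.00124456]), 'joint_efforts': array([-4.13047173e-04, -3.92290270e+01,  1.88400489e+01,  4.18612987e+00,
       -4.60226816e-03,  9.41533443e-06]), 'position': array([ 227.42901471, -581.52263233,  230.22079849]), 'ee_rot': array([-0.13021716,  0.69504227,  0.13171755,  0.69470154]), 'contact_force': array([ 0.49902299, -0.05099976,  0.4068502 ]), 'wrist_torque': array([-0.0203243 ,  0.02479158, -0.02973603]), 'gripper_width': 85.3669980864745}
18.700000000000003
scene [[416.98516891   0.         279.36873712]
 [  0.         416.98516891 210.94891528]
 [  0.           0.           1.        ]] [ 2.48785959  0.68491996 -0.18804637] [-450.95129686 -254.97200545 1149.37198947]
knob []
blank_center [(0.91, [230.9, 192.1, 300.2, 264.5]), (0.8, [177.6, 145.6, 251.8, 190.0]), (0.71, [115.4, 199.4, 196.2, 254.4])]
carriage [(0.56, [285.9, 133.5, 346.7, 182.9]), (0.2, [179.8, 341.5, 210.1, 380.8])]
jig [(0.74, [191.1, 132.8, 355.2, 309.8])]
paint_jar [(0.76, [181.4, 340.4, 208.9, 381.4])]
sander [(0.87, [371.5, 179.8, 425.0, 214.8])]
animal [(0.85, [337.3, 250.8, 379.3, 307.9])]
top [[430.47837409   0.         283.76303392]
 [  0.         430.47837409 214.753872  ]
 [  0.           0.           1.        ]] [ 2.18370902 -2.16796597  0.0859755 ] [-91.62731502 554.89332437 971.66257453]
knob [(0.74, [172.9, 201.4, 196.3, 226.1]), (0.38, [168.4, 186.7, 207.0, 245.8])]
blank_center [(0.92, [311.8, 278.5, 371.0, 352.6]), (0.86, [256.0, 197.4, 324.8, 244.6])]
carriage [(0.66, [167.7, 185.0, 206.9, 245.3])]
jig [(0.98, [152.7, 184.9, 368.3, 257.0])]
paint_jar [(0.62, [409.8, 191.3, 443.0, 214.4])]
sander [(0.84, [174.6, 99.4, 203.8, 152.2])]
animal [(0.56, [263.1, 103.3, 312.9, 141.1])]
```

View pics/scene0.png

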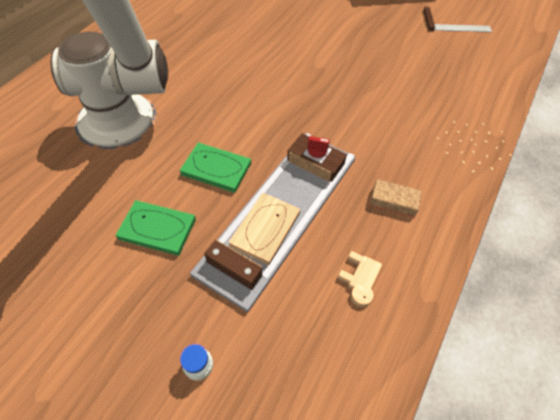

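View pics/top0.png

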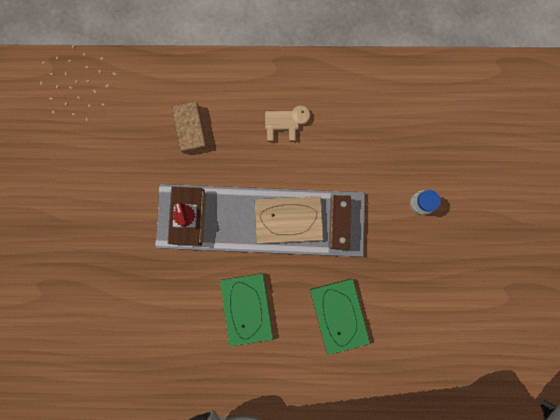

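Run:
```python
import cv2
a=cv2.imread("pics/top0.png")[175:265,145:385]
cv2.imwrite("pics/top0c.png",cv2.resize(a,None,fx=3.3,fy=3.3,interpolation=cv2.INTER_CUBIC))
a=cv2.imread("pics/scene0.png")[120:320,180:370]
cv2.imwrite("pics/scene0c.png",cv2.resize(a,None,fx=3,fy=3,interpolation=cv2.INTER_CUBIC))
```

```text
(no output)
```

View pics/top0c.png

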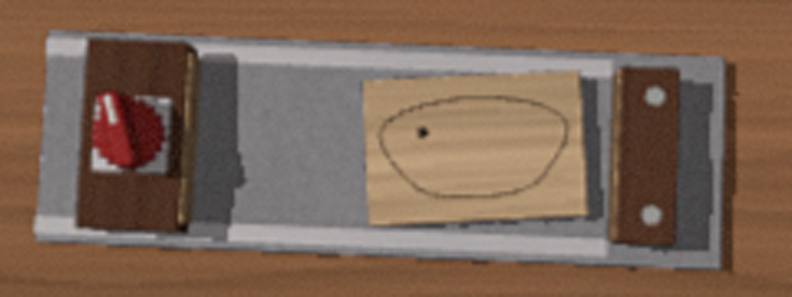

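View pics/scene0c.png

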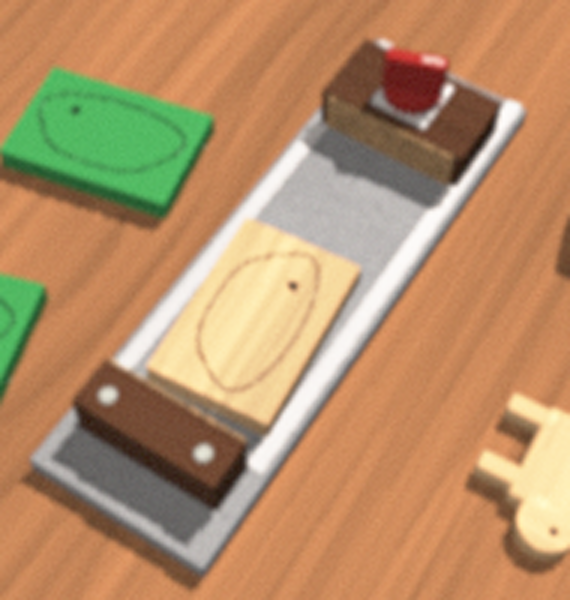

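The scene view shows the red knob at about (317,147) and the blank at (266,228). In the top view the knob is at (184,214), with the stripe end upper left, and the fixed jaw is on the right at (341,222). Boards that could be taken for the blank, in the top view: pine at (290,220), green at (246,310) and (340,317). I choose the pine one between the jaws, and the crop confirms it. The only red knob is at (184,214).

```bash
cat > h.py <<'E'
from bench import arm,get_image,models
import cv2,numpy as np
from scipy.optimize import least_squares
from scipy.spatial.transform import Rotation as R
def ray(d,uv,z):
    Rm=cv2.Rodrigues(np.array(d["rvec"],float))[0]; t=np.array(d["tvec"],float).ravel()
    c=-Rm.T@t; v=Rm.T@np.linalg.inv(d["K"])@np.array([uv[0],uv[1],1.]); s=(z-c[2])/v[2]; return c+s*v
def ray_w(d,s,uv,z):
    T=np.array(d["T_tool_cam"]); Rt=R.from_quat(s["ee_rot"]).as_matrix(); p=s["position"]
    c=Rt@T[:3,3]+p; v=Rt@T[:3,:3]@np.linalg.inv(d["K"])@np.array([uv[0],uv[1],1.]); return c+(z-c[2])/v[2]*v
def proj(d,P):
    return cv2.projectPoints(np.array(P,float).reshape(-1,1,3),np.array(d["rvec"],float),np.array(d["tvec"],float),d["K"],None)[0].reshape(-1,2)
def jig2w(j,p):
    c,s=np.cos(j[2]),np.sin(j[2]); p=np.atleast_2d(p); return np.c_[j[0]+c*p[:,0]-s*p[:,1],j[1]+s*p[:,0]+c*p[:,1],p[:,2]]
def w2jig(j,p):
    c,s=np.cos(j[2]),np.sin(j[2]); q=np.atleast_2d(p)[:,:2]-j[:2]; return np.c_[c*q[:,0]+s*q[:,1],-s*q[:,0]+c*q[:,1]]
E
python3 - <<'E'
from h import *
d=get_image("top")
o=lambda u,v:(145+u/3.3,175+v/3.3)
for n,uv,z in[("TL",o(47,32),18),("TR",o(724,58),18),("BR",o(722,268),18),("BL",o(36,236),18),("knobdisc",o(135,130),70),("stripe",o(108,98),104)]:
    print(n,ray(d,uv,z).round(1))
# fixed jaw top: 
print("fj",[ray(d,o(*p),62).round(1) for p in[(614,67),(612,240),(679,68),(676,244)]])
print("carr",[ray(d,o(*p),59).round(1) for p in[(90,40),(192,44),(182,230),(79,226)]])
print("blank",[ray(d,o(*p),40).round(1) for p in[(362,82),(580,70),(586,214),(370,225)]])
E
```

```text
TL [624.5 204.3  18. ]
TR [ 609.2 -275.1   18. ]
BR [ 461.5 -272.5   18. ]
BL [480.2 207.5  18. ]
knobdisc [550.9 127.8  70. ]
stripe [568.6 137.9 104. ]
fj [array([ 596.5, -192.9,   62. ]), array([ 480. , -191.3,   62. ]), array([ 596.1, -236.7,   62. ]), array([ 477.7, -234. ,   62. ])]
carr [array([612.9, 162.7,  59. ]), array([610.7,  93.2,  59. ]), array([484.6,  97. ,  59. ]), array([486.8, 166.4,  59. ])]
blank [array([587.7, -21.2,  40. ]), array([ 597.1, -171.7,   40. ]), array([ 497.8, -175.8,   40. ]), array([489.2, -28. ,  40. ])]
```

```bash
cat >> h.py <<'E'
def goto(target,gy_deg,s=None):
    """target TCP world mm, tool y heading deg; prints shift in tool axes and turn about tool x"""
    s=s or arm.read_state(); Rt=R.from_quat(s["ee_rot"]).as_matrix()
    a=np.radians(gy_deg); x=np.array([0,0,-1.]); y=np.array([np.cos(a),np.sin(a),0]); Rd=np.c_[x,y,np.cross(x,y)]
    sh=Rt.T@(np.array(target)-s["position"])/1000; rv=np.degrees(R.from_matrix(Rt.T@Rd).as_rotvec())
    print("shift",sh.round(4),"turn",rv.round(2)); return sh,rv
def st():
    s=arm.read_state(); Rt=R.from_quat(s["ee_rot"]).as_matrix()
    print("t",round(s["clock"],2),"p",s["position"].round(1),"yhead",round(np.degrees(np.arctan2(Rt[1,1],Rt[0,1])),1),"x",Rt[:,0].round(3),"F",s["contact_force"].round(1),"M",s["wrist_torque"].round(2),"w",round(s["gripper_width"],1),"j",s["joints"].round(2)); return s
E
python3 - <<'E'
from h import *
s=st(); Rt=R.from_quat(s["ee_rot"]).as_matrix(); print(Rt.round(2))
goto([550,129,230],104); goto([550,129,230],-76)
d=get_image("wrist"); print(np.array(d["T_tool_cam"]).round(2), d["K"])
E
```

```text
t 0.85 p [ 227.7 -582.   231.3] yhead 111.4 x [ 0. -0. -1.] F [0.  0.1 0.5] M [ 0.01 -0.   -0.01] w 85.0 j [-0.94  0.38  0.01  0.   -1.19 -0.26]
[[ 0.   -0.36  0.93]
 [-0.    0.93  0.36]
 [-1.   -0.    0.  ]]
shift [0.0013 0.5448 0.5592] turn [7.36 0.   0.  ]
shift [0.0013 0.5448 0.5592] turn [-1.7264e+02 -1.0000e-02  0.0000e+00]
[[   0.     -0.33    0.95 -141.3 ]
 [   1.      0.     -0.     -0.4 ]
 [   0.      0.95    0.33  -84.44]
 [   0.      0.      0.      1.  ]] [[312.77877918   0.         282.58070511]
 [  0.         312.77877918 208.42002518]
 [  0.           0.           1.        ]]
```

Request:
arm_command([
  {"dx": 0.0,"dy": 0.545,"dz": 0.559,"wx": 7},
  {"dx": 0.0,"dy": 0.545,"dz": 0.559,"wx": 7},
  {"dx": 0.0,"dy": 0.545,"dz": 0.559,"wx": 7},
  {"dx": 0.0,"dy": 0.545,"dz": 0.559,"wx": 7},
  {"dx": 0.0,"dy": 0.545,"dz": 0.559,"wx": 7},
  {"dx": 0.0,"dy": 0.545,"dz": 0.559,"wx": 7},
  {"dx": 0.0,"dy": 0.545,"dz": 0.559,"wx": 7},
  {"dx": 0.0,"dy": 0.545,"dz": 0.559,"wx": 7},
])

```text
validation failed for argument at $.ro...
```

Run:
```python
from h import *
st(); goto([550,129,180],104)
```

```text
t 0.9 p [ 227.7 -582.   231.3] yhead 111.4 x [ 0. -0. -1.] F [0.7 0.3 0.4] M [ 0.05 -0.04 -0.02] w 85.4 j [-0.94  0.38  0.01  0.   -1.19 -0.26]
shift [0.0513 0.5448 0.5592] turn [7.36 0.   0.  ]
```

All keys are needed, I expect.

Request:
arm_command([
  {"dx": 0.0,"dy": 0.545,"dz": 0.559,"wx": 7,"wy": 0,"wz": 0,"gripper": -1},
  {"dx": 0.0,"dy": 0.545,"dz": 0.559,"wx": 7,"wy": 0,"wz": 0,"gripper": -1},
  {"dx": 0.0,"dy": 0.545,"dz": 0.559,"wx": 7,"wy": 0,"wz": 0,"gripper": -1},
  {"dx": 0.0,"dy": 0.545,"dz": 0.559,"wx": 7,"wy": 0,"wz": 0,"gripper": -1},
  {"dx": 0.0,"dy": 0.545,"dz": 0.559,"wx": 7,"wy": 0,"wz": 0,"gripper": -1},
  {"dx": 0.0,"dy": 0.545,"dz": 0.559,"wx": 7,"wy": 0,"wz": 0,"gripper": -1},
  {"dx": 0.0,"dy": 0.545,"dz": 0.559,"wx": 7,"wy": 0,"wz": 0,"gripper": -1},
  {"dx": 0.0,"dy": 0.545,"dz": 0.559,"wx": 7,"wy": 0,"wz": 0,"gripper": -1},
])

```text
clock: 1.7
position: [393.2, -215.8, 231.8]
ee_rot: [-0.089, 0.701, 0.088, 0.702]
contact_force: [1.2, -0.0, 0.2]
gripper_width: 85.2
```

Run:
```python
from h import *
st(); goto([550,129,180],104)
```

```text
t 1.7 p [ 393.2 -215.8  231.8] yhead 104.4 x [ 0.001 -0.    -1.   ] F [ 1.2 -0.   0.2] M [-0.04 -0.14  0.  ] w 85.2 j [-0.14  0.08 -0.4   0.   -1.09 -1.18]
shift [0.0519 0.2952 0.2374] turn [0.36 0.07 0.04]
```

Request:
arm_command([
  {"dx": 0.052,"dy": 0.295,"dz": 0.237,"wx": 0,"wy": 0,"wz": 0,"gripper": -1},
  {"dx": 0.052,"dy": 0.295,"dz": 0.237,"wx": 0,"wy": 0,"wz": 0,"gripper": -1},
  {"dx": 0.052,"dy": 0.295,"dz": 0.237,"wx": 0,"wy": 0,"wz": 0,"gripper": -1},
  {"dx": 0.052,"dy": 0.295,"dz": 0.237,"wx": 0,"wy": 0,"wz": 0,"gripper": -1},
  {"dx": 0.052,"dy": 0.295,"dz": 0.237,"wx": 0,"wy": 0,"wz": 0,"gripper": -1},
  {"dx": 0.052,"dy": 0.295,"dz": 0.237,"wx": 0,"wy": 0,"wz": 0,"gripper": -1},
  {"dx": 0.052,"dy": 0.295,"dz": 0.237,"wx": 0,"wy": 0,"wz": 0,"gripper": -1},
  {"dx": 0.052,"dy": 0.295,"dz": 0.237,"wx": 0,"wy": 0,"wz": 0,"gripper": -1},
])

```text
clock: 2.5
position: [550.6, 131.7, 179.4]
ee_rot: [-0.089, 0.701, 0.089, 0.702]
contact_force: [-0.2, -0.6, -0.6]
gripper_width: 85.1
```

Run:
```python
from h import *
s=st(); d=get_image("wrist"); cv2.imwrite("pics/w1.png",d["img"][:,:,::-1]); s=st()
r=models.cut_out("wrist","knob"); print([(x["conf"],x["extent"]) for x in r])
```

```text
t 2.5 p [550.6 131.7 179.4] yhead 104.5 x [ 0.002 -0.    -1.   ] F [-0.2 -0.6 -0.6] M [-0.   -0.   -0.05] w 85.1 j [ 0.52  0.33 -0.22  0.   -1.02 -1.84]
t 2.55 p [552.6 134.7 178.6] yhead 104.6 x [ 0.003  0.    -1.   ] F [2.9 1.4 1. ] M [ 0.21 -0.34 -0.  ] w 85.8 j [ 0.52  0.33 -0.21  0.   -1.02 -1.84]
[(0.97, [256.5, 176.2, 316.0, 252.0])]
```

View pics/w1.png

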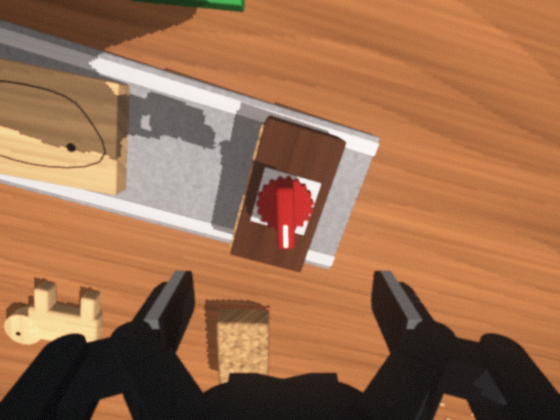

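The wrist view shows the wing at about (286,215) with its white stripe end at (286,237). It is almost exactly across the jaws. I'll measure again now that the arm is at rest.

Run:
```python
from h import *
get_image("wrist")
s=st(); d=get_image("wrist"); im=d["img"]; cv2.imwrite("pics/w2.png",cv2.resize(im[80:290,200:400,::-1],None,fx=3,fy=2.85)) ; s2=st()
h=cv2.cvtColor(im,cv2.COLOR_RGB2HSV); r=((h[...,0]<8)|(h[...,0]>172))&(h[...,1]>150)&(h[...,2]>50)
ys,xs=np.where(r); k=(xs>230)&(xs<340)&(ys>150)&(ys<270); print(xs[k].min(),xs[k].max(),ys[k].min(),ys[k].max())
for y in range(165,260,3):
    row=np.where(r[y,230:340])[0]+230
    w=np.where((im[y,270:305].astype(int).min(axis=1)>180))[0]+270
    print(y,(row.min(),row.max()) if len(row) else None,(w.min(),w.max()) if len(w) else None)
np.savez("w2.npz",img=im,p=s["position"],q=s["ee_rot"])
```

```text
t 2.65 p [550.  130.4 179. ] yhead 104.5 x [ 0.    -0.001 -1.   ] F [-0.3 -0.8 -0.8] M [-0.04  0.09  0.04] w 85.6 j [ 0.52  0.33 -0.22  0.   -1.03 -1.84]
t 2.7 p [549.5 129.2 179.4] yhead 104.4 x [ 0.    -0.001 -1.   ] F [-0.4  0.9 -0.1] M [-0.02 -0.   -0.05] w 85.4 j [ 0.52  0.33 -0.22  0.   -1.03 -1.84]
259 315 179 251
165 None None
168 None None
171 None None
174 None None
177 None None
180 (np.int64(280), np.int64(291)) (np.int64(301), np.int64(304))
183 (np.int64(272), np.int64(299)) (np.int64(302), np.int64(304))
186 (np.int64(270), np.int64(304)) None
189 (np.int64(265), np.int64(306)) None
192 (np.int64(264), np.int64(308)) None
195 (np.int64(260), np.int64(311)) None
198 (np.int64(261), np.int64(310)) None
201 (np.int64(261), np.int64(312)) None
204 (np.int64(259), np.int64(313)) None
207 (np.int64(260), np.int64(311)) None
210 (np.int64(261), np.int64(313)) None
213 (np.int64(260), np.int64(315)) None
216 (np.int64(263), np.int64(309)) None
219 (np.int64(264), np.int64(311)) None
222 (np.int64(268), np.int64(304)) None
225 (np.int64(270), np.int64(303)) None
228 (np.int64(268), np.int64(296)) (np.int64(285), np.int64(304))
231 (np.int64(276), np.int64(295)) (np.int64(285), np.int64(304))
234 (np.int64(277), np.int64(294)) (np.int64(285), np.int64(304))
237 (np.int64(278), np.int64(296)) (np.int64(285), np.int64(288))
240 (np.int64(277), np.int64(297)) (np.int64(285), np.int64(288))
243 (np.int64(277), np.int64(296)) (np.int64(285), np.int64(288))
246 (np.int64(277), np.int64(296)) (np.int64(285), np.int64(289))
249 (np.int64(278), np.int64(295)) None
252 None None
255 None None
258 None None
```

View pics/w2.png

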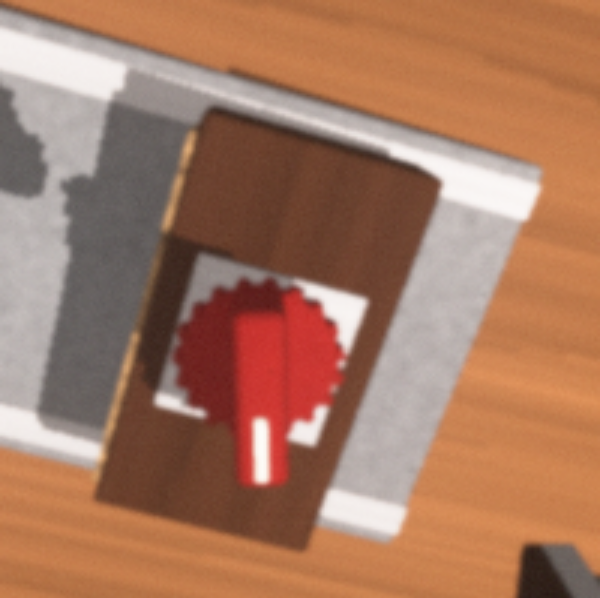

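Run:
```python
from h import *
z=np.load("w2.npz"); d=get_image("wrist"); s={"position":z["p"],"ee_rot":z["q"]}
a=ray_w(d,s,(287.3,250.2),104); b=ray_w(d,s,(286,189.5),104); print(a,b,np.linalg.norm(a-b),(a+b)/2,np.degrees(np.arctan2(*(a-b)[1::-1])))
print("stripe",ray_w(d,s,(287,249),104),ray_w(d,s,(287,227),104))
print("disc",ray_w(d,s,(287,204),70))
o=lambda x,y:(200+x/3,80+y/2.85)
for n,p,zz in[("rearL",(440,185),59),("rearR",(305,548),59),("frontL",(208,110),59),("frontR",(95,497),59),("bedL",(540,172),18),("bedR",(392,540),18)]: print(n,ray_w(d,s,o(*p),zz).round(1))
st()
```

```text
[572.52805657 139.33043001 104.        ] [526.13060764 126.12292045 104.        ] 48.240663102566344 [549.3293321  132.72667523 104.        ] 15.889546609607487
stripe [571.60060539 138.84809902 104.        ] [554.00960546 134.21177859 104.        ]
disc [547.24118841 132.84352474  70.        ]
rearL [488.7 168.5  59. ]
rearR [613.3 164.8  59. ]
frontL [484.4 101.7  59. ]
frontR [611.4  96.6  59. ]
bedL [479.9 207.1  18. ]
bedR [624.7 203.4  18. ]
t 2.75 p [549.3 128.4 179.7] yhead 104.4 x [ 0.001 -0.001 -1.   ] F [-0.8 -0.1 -0.1] M [-0.07 -0.01 -0.01] w 85.5 j [ 0.52  0.32 -0.22  0.   -1.03 -1.84]
```

Run:
```python
from h import *
st();goto([549,131,75.5],105.8)
```

```text
t 2.75 p [549.3 128.4 179.7] yhead 104.4 x [ 0.001 -0.001 -1.   ] F [-0.8 -0.1 -0.1] M [-0.07 -0.01 -0.01] w 85.5 j [ 0.52  0.32 -0.22  0.   -1.03 -1.84]
shift [0.1042 0.0026 0.0003] turn [-1.44  0.02  0.05]
```

Request:
arm_command([
  {"dx": 0.03,"dy": 0.0026,"dz": 0,"wx": -1.4,"wy": 0,"wz": 0,"gripper": -1},
  {"dx": 0.06,"dy": 0.0026,"dz": 0,"wx": -1.4,"wy": 0,"wz": 0,"gripper": -1},
  {"dx": 0.085,"dy": 0.0026,"dz": 0,"wx": -1.4,"wy": 0,"wz": 0,"gripper": -1},
  {"dx": 0.1,"dy": 0.0026,"dz": 0,"wx": -1.4,"wy": 0,"wz": 0,"gripper": -1},
  {"dx": 0.104,"dy": 0.0026,"dz": 0,"wx": -1.4,"wy": 0,"wz": 0,"gripper": -1},
  {"dx": 0.104,"dy": 0.0026,"dz": 0,"wx": -1.4,"wy": 0,"wz": 0,"gripper": -1},
  {"dx": 0.104,"dy": 0.0026,"dz": 0,"wx": -1.4,"wy": 0,"wz": 0,"gripper": -1},
  {"dx": 0.104,"dy": 0.0026,"dz": 0,"wx": -1.4,"wy": 0,"wz": 0,"gripper": -1},
])

```text
clock: 3.55
position: [549.4, 130.9, 77.1]
ee_rot: [-0.097, 0.699, 0.097, 0.701]
contact_force: [1.1, -0.1, 1.0]
gripper_width: 85.4
```

Run:
```python
from h import *
get_image("wrist");d=get_image("wrist"); cv2.imwrite("pics/w3.png",d["img"][:,:,::-1]); s=st()
```

```text
t 3.65 p [549.2 131.   76.8] yhead 105.8 x [ 0.002  0.    -1.   ] F [-0.2 -1.1  1. ] M [-0.    0.02  0.  ] w 85.7 j [ 0.52  0.44 -0.34  0.   -0.79 -1.82]
```

View pics/w3.png

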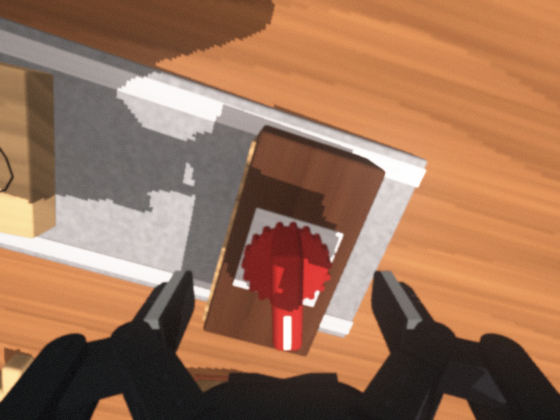

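The wing at x≈287 sits between the fingers (midpoint about 283). Closing.

Request:
arm_command([
  {"dx": 0.001,"dy": 0.001,"dz": 0,"wx": 0,"wy": 0,"wz": 0,"gripper": 0},
  {"dx": 0.001,"dy": 0.001,"dz": 0,"wx": 0,"wy": 0,"wz": 0,"gripper": 0.5},
  {"dx": 0.001,"dy": 0.001,"dz": 0,"wx": 0,"wy": 0,"wz": 0,"gripper": 1},
  {"dx": 0.001,"dy": 0.001,"dz": 0,"wx": 0,"wy": 0,"wz": 0,"gripper": 1},
  {"dx": 0.001,"dy": 0.001,"dz": 0,"wx": 0,"wy": 0,"wz": 0,"gripper": 1},
  {"dx": 0.001,"dy": 0.001,"dz": 0,"wx": 0,"wy": 0,"wz": 0,"gripper": 1},
  {"dx": 0.001,"dy": 0.001,"dz": 0,"wx": 0,"wy": 0,"wz": 0,"gripper": 1},
  {"dx": 0.001,"dy": 0.001,"dz": 0,"wx": 0,"wy": 0,"wz": 0,"gripper": 1},
])

```text
clock: 4.45
position: [548.7, 132.5, 75.9]
ee_rot: [-0.097, 0.7, 0.097, 0.701]
contact_force: [-3.5, 4.3, 2.4]
gripper_width: 13.1
```

Run:
```python
from h import *
st()
```

```text
t 4.45 p [548.7 132.5  75.9] yhead 105.8 x [ 0.002  0.001 -1.   ] F [-3.5  4.3  2.4] M [1.3  0.9  0.12] w 13.1 j [ 0.52  0.44 -0.34  0.   -0.79 -1.82]
```

Request:
arm_command([
  {"dx": 0,"dy": 0,"dz": 0,"wx": -8,"wy": 0,"wz": 0,"gripper": 1},
  {"dx": 0,"dy": 0,"dz": 0,"wx": -16,"wy": 0,"wz": 0,"gripper": 1},
  {"dx": 0,"dy": 0,"dz": 0,"wx": -24,"wy": 0,"wz": 0,"gripper": 1},
  {"dx": 0,"dy": 0,"dz": 0,"wx": -32,"wy": 0,"wz": 0,"gripper": 1},
  {"dx": 0,"dy": 0,"dz": 0,"wx": -40,"wy": 0,"wz": 0,"gripper": 1},
  {"dx": 0,"dy": 0,"dz": 0,"wx": -48,"wy": 0,"wz": 0,"gripper": 1},
  {"dx": 0,"dy": 0,"dz": 0,"wx": -56,"wy": 0,"wz": 0,"gripper": 1},
  {"dx": 0,"dy": 0,"dz": 0,"wx": -64,"wy": 0,"wz": 0,"gripper": 1},
])

```text
clock: 5.25
position: [550.2, 131.5, 75.9]
ee_rot: [-0.456, 0.54, 0.454, 0.543]
contact_force: [4.3, -3.9, -2.5]
gripper_width: 13.0
```

Run:
```python
from h import *
get_image("wrist");d=get_image("wrist"); cv2.imwrite("pics/w4.png",d["img"][:,:,::-1]); st()
t=get_image("top"); cv2.imwrite("pics/t4.png",cv2.resize(t["img"][165:275,140:380,::-1],None,fx=3.3,fy=3.3,interpolation=cv2.INTER_CUBIC))
```

```text
t 5.35 p [550.2 131.5  75.9] yhead 169.9 x [ 0.005 -0.    -1.   ] F [ 4.6 -2.6 -2.7] M [-0.92 -1.16  0.14] w 13.2 j [ 0.52  0.44 -0.34  0.   -0.78 -0.7 ]
```

View pics/w4.png

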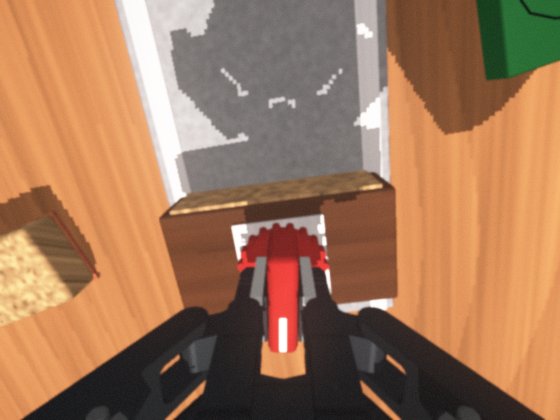

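View pics/t4.png

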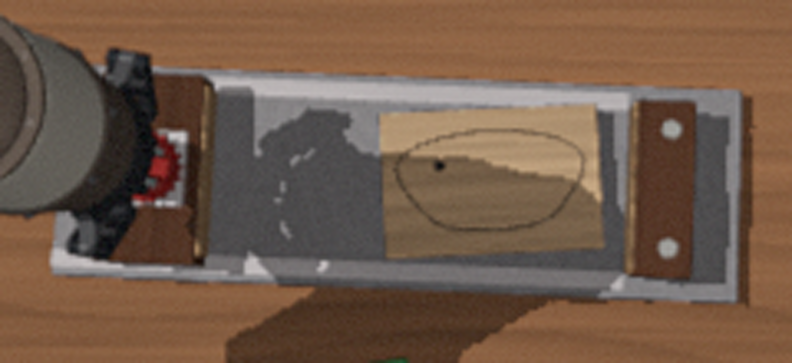

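Run:
```python
from h import *
s=st(); u=np.array([-0.034,-0.9994,0]); Rt=R.from_quat(s["ee_rot"]).as_matrix()
print((Rt.T@u).round(4)); print((Rt.T@u*115).round(1))
```

```text
t 5.4 p [550.2 131.5  75.9] yhead 169.8 x [ 0.005 -0.    -1.   ] F [ 4.  -3.8 -2. ] M [-0.86 -1.26  0.13] w 13.1 j [ 0.52  0.44 -0.34  0.   -0.78 -0.7 ]
[-1.000e-04 -1.436e-01 -9.896e-01]
[  -0.   -16.5 -113.8]
```

Request:
arm_command([
  {"dx": 0,"dy": -0.0004,"dz": -0.003,"wx": 0,"wy": 0,"wz": 0,"gripper": 1},
  {"dx": 0,"dy": -0.0012,"dz": -0.008,"wx": 0,"wy": 0,"wz": 0,"gripper": 1},
  {"dx": 0,"dy": -0.0022,"dz": -0.015,"wx": 0,"wy": 0,"wz": 0,"gripper": 1},
  {"dx": 0,"dy": -0.0033,"dz": -0.023,"wx": 0,"wy": 0,"wz": 0,"gripper": 1},
  {"dx": 0,"dy": -0.0045,"dz": -0.031,"wx": 0,"wy": 0,"wz": 0,"gripper": 1},
  {"dx": 0,"dy": -0.0057,"dz": -0.039,"wx": 0,"wy": 0,"wz": 0,"gripper": 1},
  {"dx": 0,"dy": -0.0065,"dz": -0.045,"wx": 0,"wy": 0,"wz": 0,"gripper": 1},
  {"dx": 0,"dy": -0.0073,"dz": -0.05,"wx": 0,"wy": 0,"wz": 0,"gripper": 1},
])

```text
clock: 6.2
position: [548.6, 80.3, 75.8]
ee_rot: [-0.455, 0.541, 0.452, 0.544]
contact_force: [0.3, 3.5, -0.7]
gripper_width: 12.9
```

Run:
```python
from h import *
st();get_image("wrist");d=get_image("wrist"); cv2.imwrite("pics/w5.png",d["img"][:,:,::-1]); st()
```

```text
t 6.2 p [548.6  80.3  75.8] yhead 169.8 x [ 0.005 -0.    -1.   ] F [ 0.3  3.5 -0.7] M [ 1.03 -0.04  0.15] w 12.9 j [ 0.44  0.43 -0.37  0.   -0.77 -0.62]
t 6.3 p [548.5  79.7  75.9] yhead 169.8 x [ 0.004 -0.001 -1.   ] F [ 2.  -0.9 -1.5] M [-0.46 -0.55  0.09] w 12.8 j [ 0.44  0.43 -0.37  0.   -0.77 -0.62]
```

View pics/w5.png

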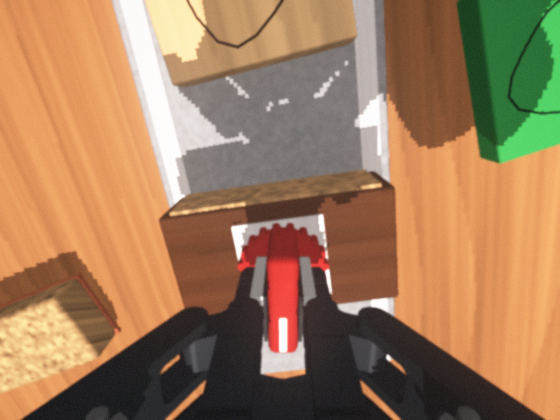

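The jaw slides with the grip, and the friction reads about 3.5 N. Continuing towards the blank.

Request:
arm_command([
  {"dx": 0,"dy": -0.0012,"dz": -0.008,"wx": 0,"wy": 0,"wz": 0,"gripper": 1},
  {"dx": 0,"dy": -0.0025,"dz": -0.017,"wx": 0,"wy": 0,"wz": 0,"gripper": 1},
  {"dx": 0,"dy": -0.0038,"dz": -0.026,"wx": 0,"wy": 0,"wz": 0,"gripper": 1},
  {"dx": 0,"dy": -0.005,"dz": -0.034,"wx": 0,"wy": 0,"wz": 0,"gripper": 1},
  {"dx": 0,"dy": -0.0061,"dz": -0.042,"wx": 0,"wy": 0,"wz": 0,"gripper": 1},
  {"dx": 0,"dy": -0.0072,"dz": -0.05,"wx": 0,"wy": 0,"wz": 0,"gripper": 1},
  {"dx": 0,"dy": -0.0081,"dz": -0.056,"wx": 0,"wy": 0,"wz": 0,"gripper": 1},
  {"dx": 0,"dy": -0.0087,"dz": -0.06,"wx": 0,"wy": 0,"wz": 0,"gripper": 1},
])

```text
clock: 7.1
position: [546.5, 18.5, 75.9]
ee_rot: [-0.455, 0.542, 0.452, 0.544]
contact_force: [1.0, 3.3, -1.7]
gripper_width: 12.8
```

Run:
```python
from h import *
st();get_image("wrist");d=get_image("wrist"); cv2.imwrite("pics/w6.png",d["img"][:,:,::-1]); st()
```

```text
t 7.1 p [546.5  18.5  75.9] yhead 169.7 x [ 0.004 -0.001 -1.   ] F [ 1.   3.3 -1.7] M [ 1.05 -0.4   0.19] w 12.8 j [ 0.33  0.42 -0.39  0.   -0.76 -0.51]
t 7.2 p [546.4  18.   75.9] yhead 169.7 x [ 0.004 -0.002 -1.   ] F [ 3.  -1.3 -2.8] M [-0.41 -0.78  0.11] w 13.4 j [ 0.33  0.42 -0.39  0.   -0.76 -0.51]
```

View pics/w6.png

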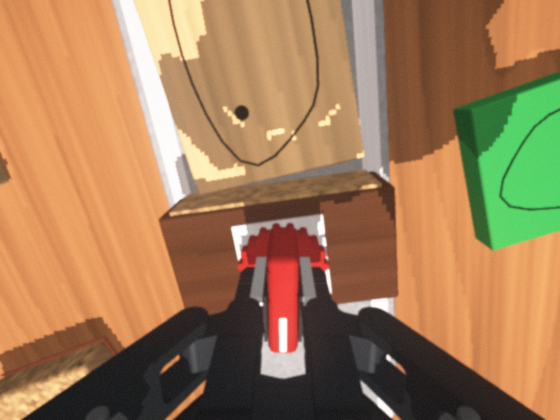

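Request:
arm_command([
  {"dx": 0,"dy": -0.0003,"dz": -0.002,"wx": 0,"wy": 0,"wz": 0,"gripper": 1},
  {"dx": 0,"dy": -0.0007,"dz": -0.005,"wx": 0,"wy": 0,"wz": 0,"gripper": 1},
  {"dx": 0,"dy": -0.0011,"dz": -0.008,"wx": 0,"wy": 0,"wz": 0,"gripper": 1},
  {"dx": 0,"dy": -0.0016,"dz": -0.011,"wx": 0,"wy": 0,"wz": 0,"gripper": 1},
  {"dx": 0,"dy": -0.002,"dz": -0.014,"wx": 0,"wy": 0,"wz": 0,"gripper": 1},
  {"dx": 0,"dy": -0.0025,"dz": -0.017,"wx": 0,"wy": 0,"wz": 0,"gripper": 1},
  {"dx": 0,"dy": -0.0028,"dz": -0.019,"wx": 0,"wy": 0,"wz": 0,"gripper": 1},
  {"dx": 0,"dy": -0.0029,"dz": -0.02,"wx": 0,"wy": 0,"wz": 0,"gripper": 1},
])

```text
clock: 8.0
position: [545.7, -2.4, 75.9]
ee_rot: [-0.455, 0.542, 0.452, 0.543]
contact_force: [1.7, 4.3, -2.4]
gripper_width: 12.9
```

Run:
```python
from h import *
st();get_image("wrist");d=get_image("wrist"); cv2.imwrite("pics/w7.png",d["img"][:,:,::-1]); st()
t=get_image("top"); cv2.imwrite("pics/t7.png",cv2.resize(t["img"][165:275,140:380,::-1],None,fx=3.3,fy=3.3,interpolation=cv2.INTER_CUBIC))
```

```text
t 8.0 p [545.7  -2.4  75.9] yhead 169.7 x [ 0.004 -0.002 -1.   ] F [ 1.7  4.3 -2.4] M [ 1.38 -0.51  0.13] w 12.9 j [ 0.29  0.42 -0.39  0.   -0.76 -0.48]
t 8.1 p [545.7  -2.5  75.9] yhead 169.7 x [ 0.004 -0.002 -1.   ] F [ 2.4  3.2 -2.7] M [ 0.9  -0.65  0.14] w 13.1 j [ 0.29  0.42 -0.39  0.01 -0.76 -0.48]
```

View pics/t7.png

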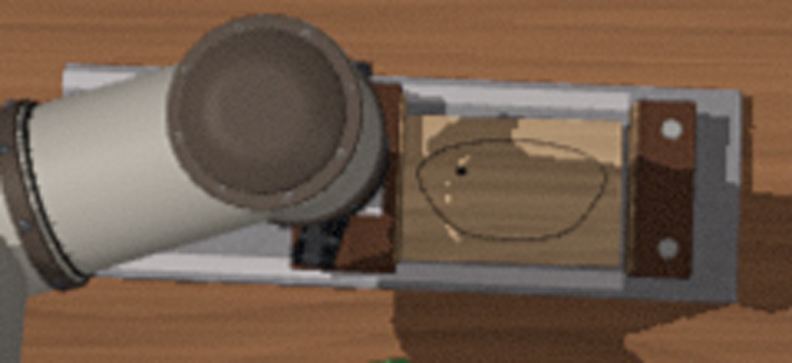

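Request:
arm_command([
  {"dx": 0,"dy": -0.0001,"dz": -0.001,"wx": 0,"wy": 0,"wz": 0,"gripper": 1},
  {"dx": 0,"dy": -0.0003,"dz": -0.002,"wx": 0,"wy": 0,"wz": 0,"gripper": 1},
  {"dx": 0,"dy": -0.0004,"dz": -0.003,"wx": 0,"wy": 0,"wz": 0,"gripper": 1},
  {"dx": 0,"dy": -0.0006,"dz": -0.004,"wx": 0,"wy": 0,"wz": 0,"gripper": 1},
  {"dx": 0,"dy": -0.0007,"dz": -0.005,"wx": 0,"wy": 0,"wz": 0,"gripper": 1},
  {"dx": 0,"dy": -0.0009,"dz": -0.006,"wx": 0,"wy": 0,"wz": 0,"gripper": 1},
  {"dx": 0,"dy": -0.001,"dz": -0.007,"wx": 0,"wy": 0,"wz": 0,"gripper": 1},
  {"dx": 0,"dy": -0.001,"dz": -0.007,"wx": 0,"wy": 0,"wz": 0,"gripper": 1},
])

```text
clock: 8.95
position: [545.6, -8.5, 75.9]
ee_rot: [-0.454, 0.542, 0.452, 0.544]
contact_force: [1.0, 9.8, -2.1]
gripper_width: 13.0
```

Run:
```python
from h import *
st();get_image("wrist");d=get_image("wrist"); cv2.imwrite("pics/w8.png",d["img"][:,:,::-1]); st()
t=get_image("top"); cv2.imwrite("pics/t8.png",cv2.resize(t["img"][165:275,240:380,::-1],None,fx=5,fy=5,interpolation=cv2.INTER_CUBIC))
```

```text
t 8.95 p [545.6  -8.5  75.9] yhead 169.7 x [ 0.005 -0.001 -1.   ] F [ 1.   9.8 -2.1] M [ 2.78 -0.32  0.07] w 13.0 j [ 0.28  0.42 -0.39  0.   -0.76 -0.46]
t 9.05 p [545.6  -8.4  75.9] yhead 169.7 x [ 0.005 -0.001 -1.   ] F [ 1.5  9.  -1.9] M [ 2.7  -0.31  0.11] w 12.9 j [ 0.28  0.42 -0.39  0.   -0.76 -0.46]
```

View pics/t8.png

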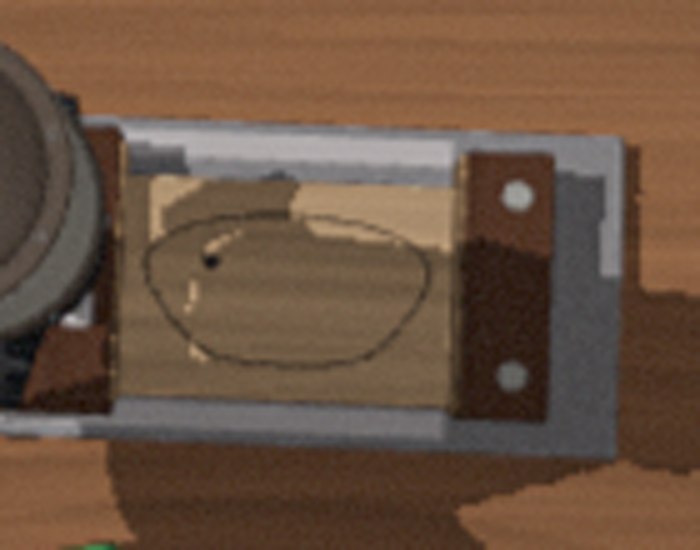

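The contact force has risen to about 9 N and holds, and both ends look closed. I'll press 2 mm more to confirm it is bottomed out.

Request:
arm_command([
  {"dx": 0,"dy": -0.0002,"dz": -0.001,"wx": 0,"wy": 0,"wz": 0,"gripper": 1},
  {"dx": 0,"dy": -0.0003,"dz": -0.002,"wx": 0,"wy": 0,"wz": 0,"gripper": 1},
  {"dx": 0,"dy": -0.0004,"dz": -0.003,"wx": 0,"wy": 0,"wz": 0,"gripper": 1},
  {"dx": 0,"dy": -0.0006,"dz": -0.004,"wx": 0,"wy": 0,"wz": 0,"gripper": 1},
  {"dx": 0,"dy": -0.0006,"dz": -0.004,"wx": 0,"wy": 0,"wz": 0,"gripper": 1},
  {"dx": 0,"dy": -0.0006,"dz": -0.004,"wx": 0,"wy": 0,"wz": 0,"gripper": 1},
  {"dx": 0,"dy": -0.0006,"dz": -0.004,"wx": 0,"wy": 0,"wz": 0,"gripper": 1},
  {"dx": 0,"dy": -0.0006,"dz": -0.004,"wx": 0,"wy": 0,"wz": 0,"gripper": 1},
])

```text
clock: 9.9
position: [545.6, -8.7, 75.9]
ee_rot: [-0.454, 0.54, 0.453, 0.545]
contact_force: [-0.6, 20.0, -1.0]
gripper_width: 13.3
```

Run:
```python
from h import *
st()
```

```text
t 9.9 p [545.6  -8.7  75.9] yhead 169.7 x [ 0.006  0.004 -1.   ] F [-0.6 20.  -1. ] M [5.86 0.46 0.09] w 13.3 j [ 0.28  0.41 -0.39 -0.   -0.76 -0.46]
```

Request:
arm_command([
  {"dx": 0,"dy": -0.0004,"dz": -0.003,"wx": 8,"wy": 0,"wz": 0,"gripper": 1},
  {"dx": 0,"dy": -0.0004,"dz": -0.003,"wx": 16,"wy": 0,"wz": 0,"gripper": 1},
  {"dx": 0,"dy": -0.0004,"dz": -0.003,"wx": 24,"wy": 0,"wz": 0,"gripper": 1},
  {"dx": 0,"dy": -0.0004,"dz": -0.003,"wx": 32,"wy": 0,"wz": 0,"gripper": 1},
  {"dx": 0,"dy": -0.0004,"dz": -0.003,"wx": 40,"wy": 0,"wz": 0,"gripper": 1},
  {"dx": 0,"dy": -0.0004,"dz": -0.003,"wx": 48,"wy": 0,"wz": 0,"gripper": 1},
  {"dx": 0,"dy": -0.0004,"dz": -0.003,"wx": 56,"wy": 0,"wz": 0,"gripper": 1},
  {"dx": 0,"dy": -0.0004,"dz": -0.003,"wx": 64,"wy": 0,"wz": 0,"gripper": 1},
])

```text
clock: 10.7
position: [544.1, -7.5, 75.9]
ee_rot: [-0.092, 0.699, 0.098, 0.703]
contact_force: [-6.2, 25.7, 3.5]
gripper_width: 13.4
```

Run:
```python
from h import *
st();get_image("wrist");d=get_image("wrist"); cv2.imwrite("pics/w9.png",d["img"][:,:,::-1]); st()
```

```text
t 10.7 p [544.1  -7.5  75.9] yhead 105.5 x [ 0.004  0.009 -1.   ] F [-6.2 25.7  3.5] M [7.12 1.75 0.37] w 13.4 j [ 0.28  0.41 -0.39 -0.01 -0.76 -1.57]
t 10.8 p [544.1  -7.5  75.9] yhead 105.6 x [ 0.004  0.009 -1.   ] F [-5.5 23.9  2.3] M [6.8  1.63 0.08] w 12.9 j [ 0.28  0.41 -0.39 -0.01 -0.76 -1.57]
```

View pics/w9.png

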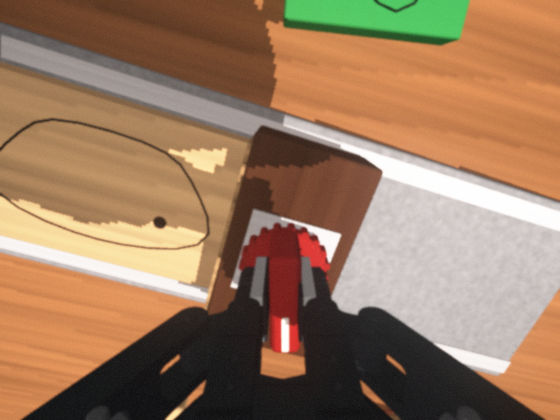

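The knob is back at about 1.27. I'll turn it 6° more and ease off the pushing force.

Request:
arm_command([
  {"dx": 0,"dy": 0,"dz": 0,"wx": 3,"wy": 0,"wz": 0,"gripper": 1},
  {"dx": 0,"dy": 0,"dz": 0,"wx": 6,"wy": 0,"wz": 0,"gripper": 1},
  {"dx": 0,"dy": 0,"dz": 0,"wx": 6,"wy": 0,"wz": 0,"gripper": 1},
  {"dx": 0,"dy": 0,"dz": 0,"wx": 6,"wy": 0,"wz": 0,"gripper": 1},
  {"dx": 0,"dy": 0,"dz": 0,"wx": 6,"wy": 0,"wz": 0,"gripper": 1},
  {"dx": 0,"dy": 0,"dz": 0,"wx": 6,"wy": 0,"wz": 0,"gripper": 1},
  {"dx": 0,"dy": 0,"dz": 0,"wx": 6,"wy": 0,"wz": 0,"gripper": 1},
  {"dx": 0,"dy": 0,"dz": 0,"wx": 6,"wy": 0,"wz": 0,"gripper": 1},
])

```text
clock: 11.6
position: [543.9, -6.8, 76.0]
ee_rot: [-0.056, 0.703, 0.062, 0.706]
contact_force: [1.8, 7.3, -2.2]
gripper_width: 13.0
```

Run:
```python
from h import *
st()
```

```text
t 11.6 p [543.9  -6.8  76. ] yhead 99.6 x [ 0.004  0.009 -1.   ] F [ 1.8  7.3 -2.2] M [ 1.89 -0.25 -0.06] w 13.0 j [ 0.28  0.41 -0.39 -0.01 -0.76 -1.68]
```

Request:
arm_command([
  {"dx": 0,"dy": 0,"dz": 0,"wx": 0,"wy": 0,"wz": 0,"gripper": 0.5},
  {"dx": 0,"dy": 0,"dz": 0,"wx": 0,"wy": 0,"wz": 0,"gripper": 0},
  {"dx": 0,"dy": 0,"dz": 0,"wx": 0,"wy": 0,"wz": 0,"gripper": -1},
  {"dx": 0,"dy": 0,"dz": 0,"wx": 0,"wy": 0,"wz": 0,"gripper": -1},
  {"dx": 0,"dy": 0,"dz": 0,"wx": 0,"wy": 0,"wz": 0,"gripper": -1},
  {"dx": -0.01,"dy": 0,"dz": 0,"wx": 0,"wy": 0,"wz": 0,"gripper": -1},
  {"dx": -0.03,"dy": 0,"dz": 0,"wx": 0,"wy": 0,"wz": 0,"gripper": -1},
  {"dx": -0.05,"dy": 0,"dz": 0,"wx": 0,"wy": 0,"wz": 0,"gripper": -1},
])

```text
clock: 12.4
position: [543.6, -7.5, 127.0]
ee_rot: [-0.056, 0.703, 0.062, 0.706]
contact_force: [-0.5, -0.5, -0.0]
gripper_width: 85.4
```

Request:
arm_command([
  {"dx": -0.03,"dy": 0,"dz": 0,"wx": 0,"wy": 0,"wz": 0,"gripper": -1},
  {"dx": -0.06,"dy": 0,"dz": 0,"wx": 0,"wy": 0,"wz": 0,"gripper": -1},
  {"dx": -0.1,"dy": 0,"dz": 0,"wx": 0,"wy": 0,"wz": 0,"gripper": -1},
  {"dx": -0.1,"dy": -0.02,"dz": 0,"wx": 0,"wy": 0,"wz": 0,"gripper": -1},
  {"dx": -0.1,"dy": -0.05,"dz": 0,"wx": 0,"wy": 0,"wz": 0,"gripper": -1},
  {"dx": -0.1,"dy": -0.08,"dz": 0,"wx": 0,"wy": 0,"wz": 0,"gripper": -1},
  {"dx": -0.1,"dy": -0.08,"dz": 0,"wx": 0,"wy": 0,"wz": 0,"gripper": -1},
  {"dx": -0.1,"dy": -0.08,"dz": 0,"wx": 0,"wy": 0,"wz": 0,"gripper": -1},
])

```text
clock: 13.2
position: [556.4, -87.7, 226.7]
ee_rot: [-0.056, 0.703, 0.062, 0.706]
contact_force: [0.2, -0.2, 0.1]
gripper_width: 85.5
```

Run:
```python
from h import *
get_image("wrist");s=st();d=get_image("wrist"); cv2.imwrite("pics/w10.png",d["img"][:,:,::-1]); s=st()
np.savez("w10.npz",img=d["img"],p=s["position"],q=s["ee_rot"])
t=get_image("scene"); cv2.imwrite("pics/s10.png",cv2.resize(t["img"][120:320,180:370,::-1],None,fx=3,fy=3,interpolation=cv2.INTER_CUBIC))
```

```text
t 13.25 p [556.4 -87.1 226.7] yhead 99.6 x [ 0.004  0.009 -1.   ] F [-0.5 -0.2  0.3] M [0.01 0.01 0.02] w 85.8 j [ 0.13  0.28 -0.15 -0.01 -1.13 -1.53]
t 13.3 p [556.4 -86.8 226.6] yhead 99.6 x [ 0.004  0.009 -1.   ] F [-0.6 -0.1  0.1] M [0.07 0.02 0.04] w 85.3 j [ 0.13  0.28 -0.15 -0.01 -1.13 -1.53]
```

View pics/w10.png

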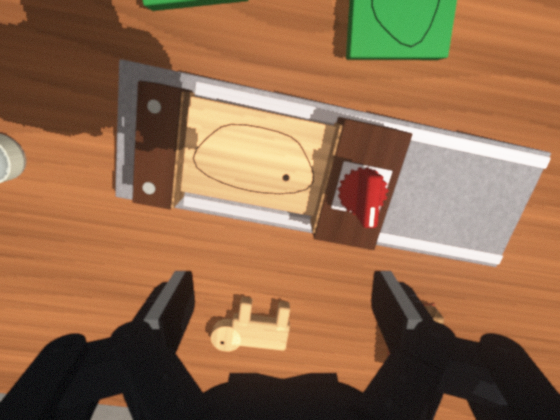

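View pics/s10.png

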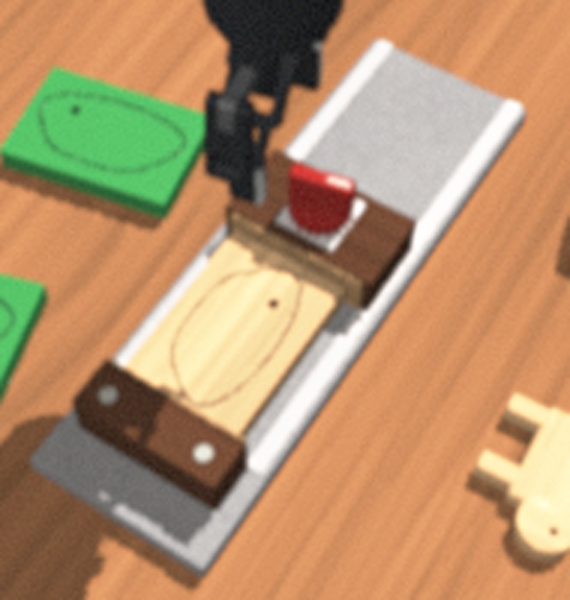

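Run:
```python
from h import *
z=np.load("w10.npz"); im=z["img"]
cv2.imwrite("pics/w10c.png",cv2.resize(im[75:255,120:420,::-1],None,fx=2.66,fy=3.2,interpolation=cv2.INTER_CUBIC))
cv2.imwrite("pics/w10k.png",cv2.resize(im[150:240,320:410,::-1],None,fx=6,fy=6,interpolation=cv2.INTER_CUBIC))
```

```text
(no output)
```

View pics/w10c.png

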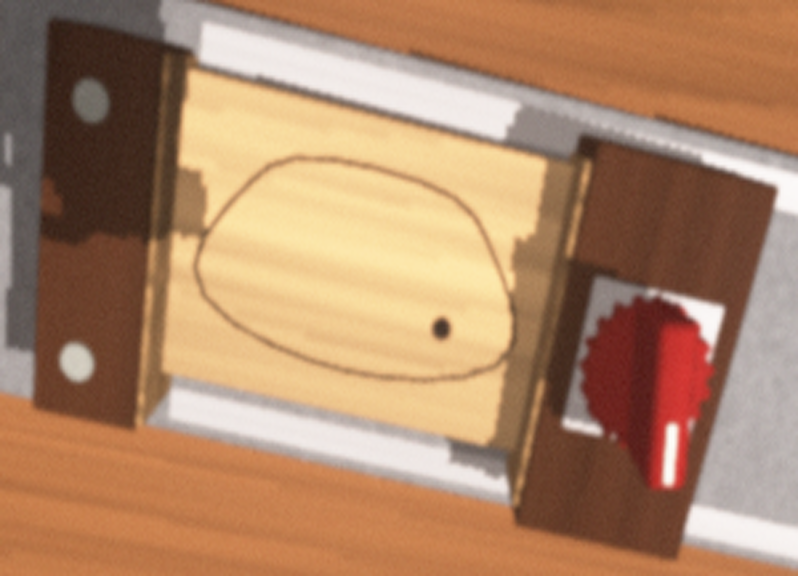

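View pics/w10k.png

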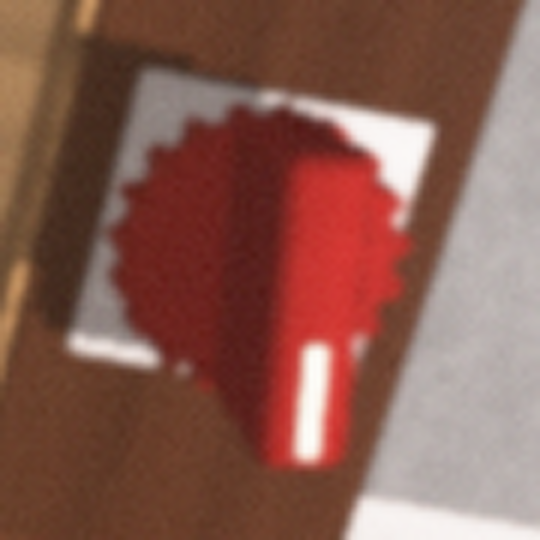

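Run:
```python
from h import *
z=np.load("w10.npz"); s={"position":z["p"],"ee_rot":z["q"]}; d=get_image("wrist")
a=ray_w(d,s,(371,227.5),104); b=ray_w(d,s,(375.8,175.8),104)
c=ray_w(d,s,(320+315/6,150+347/6),104); e=ray_w(d,s,(320+308/6,150+462/6),104)
h=lambda v:np.degrees(np.arctan2(v[1],v[0])); print("bar",h(a-b),np.linalg.norm(a-b),"stripe",h(c-e)+180,(a+b)/2)
o=lambda x,y:(120+x/2.66,75+y/3.2)
A=ray_w(d,s,o(592,140),59);B=ray_w(d,s,o(518,522),59);C=ray_w(d,s,o(168,52),62);D=ray_w(d,s,o(137,428),62)
print("jaw edges",A,B,C,D,h(A-B),h(C-D))
P=ray_w(d,s,o(188,66),40);Q=ray_w(d,s,o(163,374),40); print("blank home edge",P,Q,h(P-Q))
b=h(a-b); ya=h(B-A)+90; print("knob",np.radians(ya-b), np.radians(88.1-b))
```

```text
bar 10.061293574207626 48.329045514806694 stripe 11.774390127993627 [544.69431823  -6.52530805 104.        ]
jaw edges [480.56402099 -40.9920456   59.        ] [606.90521697 -42.15195758  59.        ] [ 481.1879407  -190.81321148   62.        ] [ 597.21248314 -195.42129611   62.        ] 179.47399425988155 177.72560957600558
blank home edge [ 484.59914893 -189.64085891   40.        ] [ 584.89296144 -192.66224572   40.        ] 178.2744661085384
knob 1.3860130948657683 1.3620323711273328
```

The knob reads about 1.36 rad, the jaws are about 150 mm apart, and the blank's edge is parallel to the fixed jaw and flush with it. The robot is clear, so I'm handing in.

Run:
```python
from h import *
st(); print(arm.job_done())
```

```text
t 13.4 p [556.5 -86.5 226.6] yhead 99.7 x [ 0.004  0.009 -1.   ] F [-0.2  0.2 -0.1] M [-0.05  0.02  0.01] w 85.5 j [ 0.13  0.28 -0.15 -0.01 -1.13 -1.53]
the job is handed in; nothing more can be done
None
```

The pine blank is clamped home against the fixed jaw and the red knob is tight. I handed the job in at 13.4 s of the 72 s allowed.

I gripped the knob's wing, loosened it from about 1.26 to 0.14 rad, and slid the movable jaw along by the knob. It pushed the blank home until it would go no further: another 10 N moved it only 0.3 mm. Still pressing at about 15–25 N, I tightened the knob, then let go and lifted clear.

**Last checks:**
- **Knob:** it measures about 1.36–1.39 rad in the picture, and 1.15 or more counts as firmly locked.
- **Jaws:** they are about 150 mm apart.
- **Blank:** its edge is within about 0.6° of the fixed jaw's face, and no gap shows at either end. The joint at the movable jaw is partly hidden from above, so I judged that side by the contact force and earlier pictures.
- **Disagreement:** the two jaw edges measured 1.7° apart. I put that down to picking the corners by eye in the picture, since the jaw runs on a fixed slide.
- **Not tested:** I did not push on the locked jaw afterwards to prove that it holds.

I did not touch the jar, sanding block, toy animal or green boards.

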